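Clamp the filter onto the suction unit

TASK

A fresh filter has been stood loosely on the flanged port of the suction unit. Swing the hinged steel half ring shut so that it gathers the filter's foot under both jaws, then turn the blue hooked lever so that its hook passes round the ring's post and draws the clamp tight on the rubber pad: keep turning until you feel the pad firmly squeezed (about 8 N at the lever's knob), do not over-tighten it, and let go. Leave the filter upright and the other things on the worktop where they are.

Things in the scene. Friction and masses are not known exactly. Their poses are not given: they have to be found in the camera images.
- suction_unit: Fixed white round suction unit, 124 mm across, 55 high, blue band; flanged port in the middle. Origin: centre of its underside; z up. Its axes are used below. A fixed dark half ring (outer radius 40) stands on the -y side, with an ear out to x = -101. In mm (x, y): ring hinge (48, 0), lever pivot (-85, -6), rubber pad at x = -58 between the ears. Jaws and ears lie from z = 64 to 89.
- clamp_ring (a joint): Angle of the steel half ring, rad; grows as it opens (clockwise from above, to the unit's +y). Starts at 0.45 to 0.70; friction holds it (2 N at the post moves it). Shutting, it pushes the filter under the fixed jaw and swings freely until its ear meets the rubber pad at 0.03 to 0.09: pad thickness differs by 5 mm from case to case, feel for it. The pad is stiff, 24 N per mm.
- ring_post (a point): On the axis of the half ring's upright steel post, 10 mm diameter with a 12 mm black cap, from z = 89 to 144; this point is at z = 130 and 133.5 mm from the hinge axis. Hold or push it above z = 103, clear of the lever's hook, which passes round it between z = 91 and 99. The filter is 40 mm or more away.
- ring_hinge (a point): Point on the upright hinge axis of the half ring, at z = 76.5, on the far side of the port from the ears. Note: to the right of the unit, as the robot sees it, stands a centrifuge with its lid open, more than 20 cm high; pass in front of it or above it.
- cam_lever (a joint): Angle of the blue lever, rad: 0 open, grows clockwise from above to 2.7; starts at 0 to 0.25. With the ring on the pad its spiral hook passes outside the post from 0.6, touches it somewhere from 0.9 to 1.9 and then draws it in 7 mm per rad. Knob force along the turn: 1 to 2 N free, then rising some 15 N per rad: 5 N is too loose, 8 N right, 13 N too tight. Friction holds it where it is left.
- lever_knob (a point): On the axis of the lever's upright round blue knob, which spins freely, 12 mm diameter, from z = 100 to 140; this point is at z = 130, 65 mm from the pivot axis. Seen from the pivot it lies, in the unit's axes, at 265 deg (from +x towards +y) minus the lever's angle: first on the unit's -y side, then sweeping round the front (-x).
- lever_pivot (a point): Point on the lever's upright pivot axis, at z = 95, on the fixed ear. The hub's top is at z = 101.
- filter: Loose white filter with a blue line, 62 mm high, about 90 g: round foot flange 56 mm across and 6 mm thick, waist, drum 52 mm across, hose nipple on top. Origin: centre of the underside of the foot; z up. It starts 9 to 12 mm off the port's centre towards the open half ring.
- port_top (a point): Centre of the top face of the unit's port flange (56 mm across), 76 mm above the worktop, axes as the unit's; the filter's foot rests on this face. The jaws' upper lips overlap the foot by 9 mm with 2.5 mm play above.
- glucose_meter: Bystander: white hand-held meter lying flat, 93 x 52 x 20 mm. Origin under its centre.
- lab_timer: Bystander: pale clip timer with a red button, lying flat, 58 x 66 x 17 mm. Origin under its centre.
- specimen_cup_a: Bystander: specimen cup with a red lid, 62 mm across, 72 mm high. Origin under its centre.
- specimen_cup_b: Bystander: specimen cup with a yellow lid, 62 mm across, 72 mm high. Origin under its centre.
- oximeter: Bystander: white and blue finger clip, 58 x 32 x 31 mm. Origin under its centre.
Not all that is in view belongs to the job. Leave any turquoise look-alike of the filter alone.

How it is judged:
On the way, in this order (a step that is already met when the one before it is completed fails the run):
1. the half ring is swung shut round the flanges with the filter's foot gathered onto the port (value of joint clamp_ring below 0.12 rad and horizontal distance between filter and port_top below 0.0075 m and z of filter in the frame of port_top between -0.003 and 0.003 m and angle between filter's own z axis and vertical below 0.06 rad), for 0.2 s.
2. the lever's hook has passed round the post and pulls on it (value of joint cam_lever above 0.9 rad and contact force between cam_lever and clamp_ring above 18 N), for 0.2 s.
At the end, for the whole second after the job is handed in: The ring is shut (within 0.12 rad), the filter stands upright on the port within 7.5 mm of its centre, and the lever's hook, turned past 0.9 rad, pulls on the ring's post with 18 to 46 N, with nothing touched (all of step 1 and all of step 2 and contact force between cam_lever and clamp_ring below 46 N and linear speed of filter below 0.02 m/s).
It fails at once if the pad is crushed: the hook pulls on the post with more than 70 N (contact force between cam_lever and clamp_ring above 70 N).
It fails at once if the filter is tipped over or lifted off (angle between filter's own z axis and vertical above 0.5 rad or z of filter in the frame of port_top above 0.03 m).
It fails at once if a bystander is pushed away by more than 25 mm (distance of any of glucose_meter, lab_timer, specimen_cup_a, specimen_cup_b, oximeter from where it was at the start of the episode above 0.025 m).
It also fails if it takes over 67 s, if anything falls off the work surface, if the arm or the gripper's body presses on something with over 40 N, if the wrist force passes 120 N, or if a joint passes its speed limit or range.

ROBOT

A 6-joint arm with a two-finger parallel gripper is mounted at the origin on a cart in front of the work surface, level with it; the furniture and walls round the work are solid. World frame = base frame: x ahead of the robot, y to its left, z up, the work surface at z = 0. Lengths are in m, angles in rad, forces in N, time in s.
With the tool pointing down it reaches from about 0.375 to 0.9 m from the base axis. Payload 3.1 kg.
Tool frame: the origin (TCP) lies midway between the tips of the shut fingers; the grasp point (between the pads) lies 19 mm behind it (env.pinch_z is the distance from the TCP to the grasp point, in m); z points along the fingers, x is the direction in which the jaws open and shut, and the axes are right-handed (so a half turn about z gives the same grasp; the last joint's range is limited). The gripper opens to 87 mm and grips with 3 to 60 N. Pads are 19 mm wide; open, the fingers measure 117 mm over their backs; the gripper's body (75 mm by 190 mm) begins 51 mm behind the grasp point.
Start: joints at [-1.458, 0.527, 1.433, -0, 1.181, -0.178], TCP at [0.18, -0.599, 0.223] pointing down, gripper open.
Joint ranges: [-3.08, 3.08], [-0.75, 2.2], [0.22, 2.44], [-1.43, 4.57], [0, 2.65], [-2.85, 2.85]. Speed limits (rad/s): [2.79, 2.79, 3.14, 3.14, 3.14, 3.14].

INTERFACE

Orientations are given as a unit quaternion [w, x, y, z].
In Python, from workcell import readout, viewer, job, env gives the robot as it stands. The module is installed in compiled form; this text tells all that it offers.
- The arm moves only by the tool drive_tool, never from a script. Its argument "motion" is a list that holds one entry, the list of rows, each a list of 6 numbers: the shift along the tool's x, y, z normalised to -1 to 1, where 1 is 750 mm, then the turn, a rotation vector about the tool's x, y, z normalised to -1 to 1, where 1 is 45 degrees. A call has 1 to 8 rows; each row is the pose to reach, as a shift and turn from the pose commanded when the call began, along the tool's axes at that moment; what a row does not reach only later rows make up. A row lasts 1/12 s, in which the tool goes at most 41.7 mm and 7.16 degrees, less where a joint would pass 70% of its speed; a pose out of reach is approached as far as the arm can. A call with a number of a shift or a turn outside -1 to 1 is refused whole. A call with a gripper value outside its range is refused whole. "hand" is the gripper's target within -1 to 1 (fully open at 1, half-way at 0, shut at -1), set as the call begins (left out, the last holds). The fingers move at their own pace and stop on an object; "force" is the grip in N (left out, the last holds). Time passes only in rows, so rows that repeat a pose let the fingers close. It gives the time, the measured TCP pose, the force and the opening at its end, in the units of the state.
- readout.get_obs(): the state, without advancing time (a new reading comes with each control period).
- viewer.camera(name): name is "scene" or "top" or "wrist"; returns the picture (420x560x3 uint8, red, green, blue); there is no depth.
- viewer.calibration(name): a dict with "fx", "fy", "cx", "cy" (pixels), "extrinsics" (4x4, takes a point from camera to world coordinates); the wrist camera has in their place "mount" (4x4, takes a point from camera to tool coordinates, whose origin is the TCP and whose axes are the tool frame's). Camera axes: x right, y down, z forward; pixel columns grow to the right and rows downward; lengths in m; the calibration is good to about 2 mm. A picture is of the moment at which its call begins: read the wrist's pose just before it. calibration takes no time and is no camera call.
- job.job_done(): hands the job in, once; it reports no verdict.
The state is a dict: "t": time; "joint_pos": joint angles; "dq": joint speeds; "tau": joint torques, N m; "tool_pos": TCP position; "tool_rot": TCP orientation; "ft_force": force on the tool from outside, world axes, zero at the start; "torque": the same for the moment, N m; "width": finger opening in m.
Only numpy, scipy, OpenCV 4.12 (cv2) and the standard library are available. Lean on these libraries where they do the work, as an engineer would, in place of code of your own. Each camera call takes 0.05 s, during which the arm holds its last target.

## Working session

There is one attempt and no reset: what is moved stays moved. The work goes in short steps, Python scripts to look and compute and a tool call to move; the robot and the scene stay as the last step left them, time stands still between calls to the robot, and variables do not carry over. Pictures are saved under pics/ and viewed, and the job is handed in when it is done.

Besides the shell and the picture viewer there is one more tool, called by a JSON object that holds its "api" and its "payload", one argument or row to a line. drive_tool: Moves the arm, as the interface text tells. Scaled input: -1 to 1 covers 750 mm each way for a shift and 45 degrees each way for a turn. Its arguments: {"type":"object","properties":{"motion":{"type":"array","items":{"type":"array","items":{"type":"array","items":{"type":"number","minimum":-1,"maximum":1}}}},"hand":{"type":"number"},"force":{"type":"number"}},"required":["motion"]}

```bash
ls; mkdir -p pics; cat > h.py <<'E'
import numpy as np, cv2, json
from workcell import readout, viewer, job, env
from scipy.spatial.transform import Rotation as R
def rot(q): return R.from_quat([q[1],q[2],q[3],q[0]])
def save(n,im): cv2.imwrite('pics/'+n+'.png',cv2.cvtColor(im,cv2.COLOR_RGB2BGR))
def cam(name,obs=None):
    c=viewer.calibration(name)
    if name=='wrist':
        T=np.eye(4);T[:3,:3]=rot(obs['tool_rot']).as_matrix();T[:3,3]=obs['tool_pos']
        return c,T@np.array(c['mount'])
    return c,np.array(c['extrinsics'])
def ray(c,E,u,v):
    d=E[:3,:3]@np.array([(u-c['cx'])/c['fx'],(v-c['cy'])/c['fy'],1]); return E[:3,3],d/np.linalg.norm(d)
def plane(c,E,u,v,z):
    o,d=ray(c,E,u,v); return o+d*(z-o[2])/d[2]
def proj(c,E,p):
    q=np.linalg.inv(E)@np.append(p,1); return c['fx']*q[0]/q[2]+c['cx'],c['fy']*q[1]/q[2]+c['cy']
def tri(rs):
    A=0;b=0
    for o,d in rs:
        M=np.eye(3)-np.outer(d,d);A=A+M;b=b+M@o
    p=np.linalg.solve(A,b); return p,[np.linalg.norm((np.eye(3)-np.outer(d,d))@(p-o)) for o,d in rs]
E
python3 - <<'E'
from h import *
o=readout.get_obs();print(o)
for n in ['scene','top','wrist']:
    save(n+'0',viewer.camera(n)); print(n,viewer.calibration(n))
E
```

```text
pics
{'t': 0.0, 'joint_pos': array([-1.45752489e+00,  5.28489109e-01,  1.43388594e+00, -1.20952173e-05,
        1.18139981e+00, -1.78464162e-01]), 'dq': array([ 0.00085344, -0.00010318, -0.00084934, -0.00087211, -0.00418948,
       -0.00083751]), 'tau': array([ 3.57149020e-04, -4.40044284e+01, -1.76591420e+01,  6.30803942e-02,
        5.82025596e-02, -1.71801908e-04]), 'tool_pos': array([ 0.1797221 , -0.59784275,  0.22156275]), 'tool_rot': array([-7.92437321e-04,  8.02377031e-01, -5.96816479e-01, -7.50052940e-04]), 'ft_force': array([-0.63066791, -0.00115424, -0.0410553 ]), 'torque': array([ 0.01474971, -0.03155606, -0.0133173 ]), 'width': 0.0873008168481559}
scene {'fx': 439.01115591779126, 'fy': 439.01115591779126, 'cx': 276.9959203255345, 'cy': 213.58207691710513, 'extrinsics': array([[-0.82388573, -0.43382577,  0.36470193,  0.13591753],
       [-0.56672986,  0.63679107, -0.5227948 ,  0.54708792],
       [-0.00543708, -0.63741065, -0.77050509,  0.88264962],
       [ 0.        ,  0.        ,  0.        ,  1.        ]])}
top {'fx': 507.65138046343924, 'fy': 507.65138046343924, 'cx': 281.39945150663124, 'cy': 202.06253316557007, 'extrinsics': array([[-0.01980417, -0.99130778,  0.13006414,  0.37739294],
       [-0.99952703,  0.02269162,  0.02075578, -0.01869242],
       [-0.02352673, -0.12959158, -0.99128831,  1.15873852],
       [ 0.        ,  0.        ,  0.        ,  1.        ]])}
wrist {'fx': 304.95938568805354, 'fy': 304.95938568805354, 'cx': 276.631751662718, 'cy': 210.77500387860195, 'mount': array([[ 9.99999446e-01, -1.05111447e-03,  5.49639936e-05,
        -1.15884906e-03],
       [ 9.91506901e-04,  9.58243336e-01,  2.85952314e-01,
        -7.80266858e-02],
       [-3.53237494e-04, -2.85952101e-01,  9.58243847e-01,
        -1.62034288e-01],
       [ 0.00000000e+00,  0.00000000e+00,  0.00000000e+00,
         1.00000000e+00]])}
```

View pics/scene0.png

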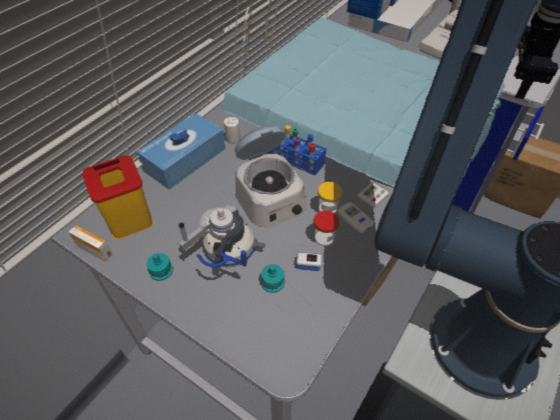

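View pics/top0.png

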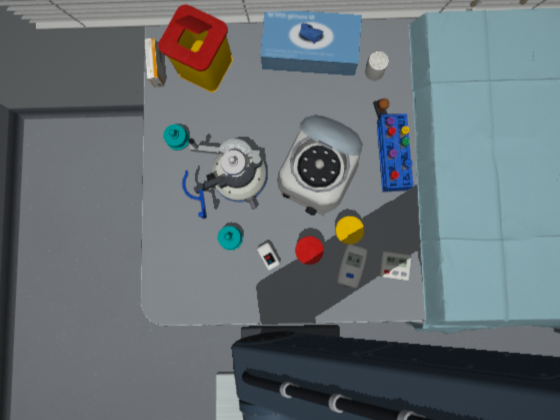

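View pics/wrist0.png

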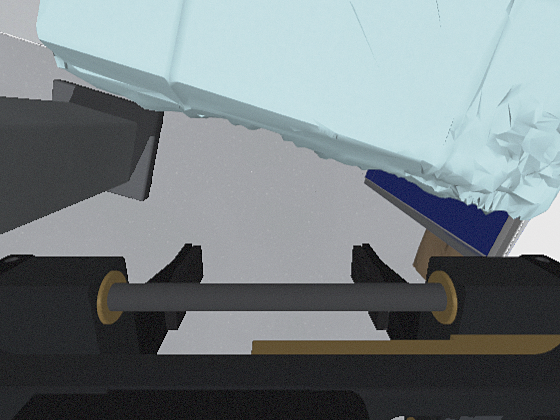

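Top view: the unit is at about (236,170), the half ring's post at about (193,147) and the blue lever at about (200,190). I'll zoom in.

```bash
python3 - <<'E'
from h import *
t=cv2.imread('pics/top0.png');s=cv2.imread('pics/scene0.png')
cv2.imwrite('pics/topz.png',cv2.resize(t[110:260,150:350],None,fx=4,fy=4,interpolation=cv2.INTER_CUBIC))
cv2.imwrite('pics/scenez.png',cv2.resize(s[190:310,130:330],None,fx=4,fy=4,interpolation=cv2.INTER_CUBIC))
c,E=cam('top')
for p in [(236,170),(193,147),(203,215)]: print(plane(c,E,*p,0.08))
E
```

```text
[0.5912107  0.10084933 0.08      ]
[0.64458489 0.19452705 0.08      ]
[0.4948065  0.17256777 0.08      ]
```

View pics/topz.png

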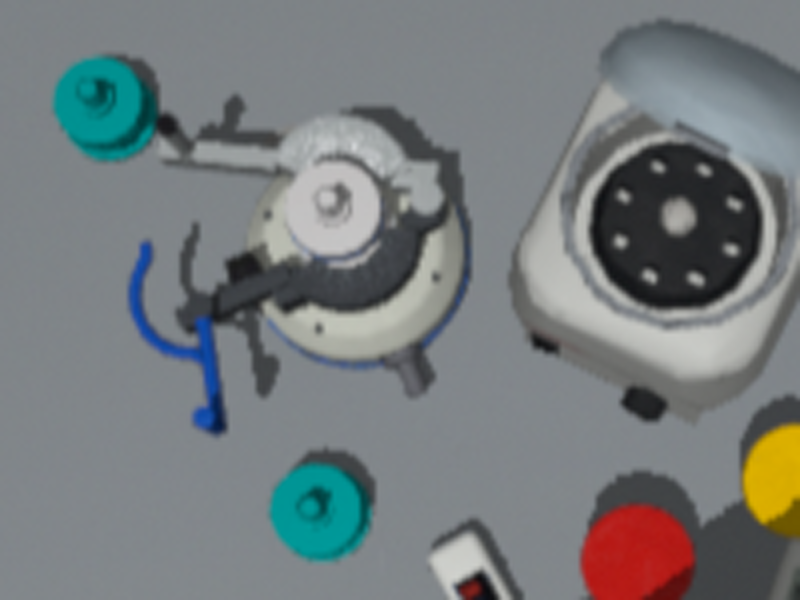

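View pics/scenez.png

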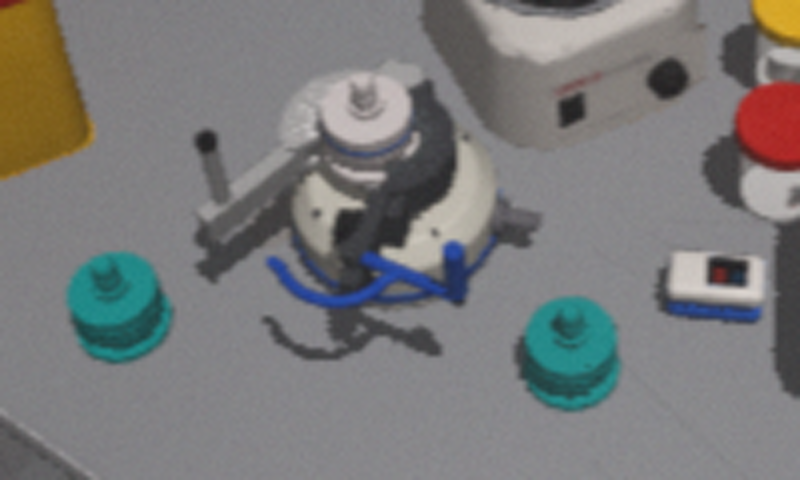

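```bash
python3 - <<'E'
from h import *
ct,Et=cam('top');cs,Es=cam('scene')
def T(a,b):
    return tri([ray(ct,Et,150+a[0]/4-.4,110+a[1]/4-.4),ray(cs,Es,130+b[0]/4-.4,190+b[1]/4-.4)])
print('post top',T((166,122),(205,134)))
print('knob top',T((206,414),(455,245)))
print('nipple',T((333,196),(364,84)))
# unit centre from dome rim? hinge
for n,p,z in [('hinge',(423,195),.095),('pivot',(210,315),.1),('filter',(333,210),.13)]:
    print(n,plane(ct,Et,150+p[0]/4,110+p[1]/4,z))
E
```

```text
post top (array([0.64197293, 0.18494407, 0.14485657]), [np.float64(0.0013075643875918197), np.float64(0.001307564387591552)])
knob top (array([0.49027329, 0.16471468, 0.14012645]), [np.float64(0.0021772537319120666), np.float64(0.0021772537319120727)])
nipple (array([0.60380439, 0.10071441, 0.12944973]), [np.float64(0.0020001727067771803), np.float64(0.002000172706777082)])
hinge [0.61169046 0.05662605 0.095     ]
pivot [0.54857741 0.17010102 0.1       ]
filter [0.59722846 0.1008839  0.13      ]
```

{"api": "drive_tool", "payload": {
  "motion": [
    [[0,0,-0.055,0,0,0],[-0.853,-0.812,-0.145,0,0,-1],[-0.853,-0.812,-0.145,0,0,-1],[-0.853,-0.812,-0.145,0,0,-1],[-0.853,-0.812,-0.145,0,0,-1],[-0.853,-0.812,-0.145,0,0,-1],[-0.853,-0.812,-0.145,0,0,-1],[-0.853,-0.812,-0.145,0,0,-1]]
  ],
  "hand": 1,
  "force": 20
}}

```text
t: 0.82
tool_pos: [0.3116, -0.337, 0.286]
tool_rot: [-0.0, 0.97, -0.242, -0.0]
ft_force: [0.7, -0.1, -0.5]
width: 0.0867
```

{"api": "drive_tool", "payload": {
  "motion": [
    [[-0.015,-0.788,-0.059,0,0,-0.3],[-0.015,-0.788,-0.059,0,0,-0.3],[-0.015,-0.788,-0.059,0,0,-0.3],[-0.015,-0.788,-0.059,0,0,-0.3],[-0.015,-0.788,-0.059,0,0,-0.3],[-0.015,-0.788,-0.059,0,0,-0.3],[-0.015,-0.788,-0.059,0,0,-0.3],[-0.015,-0.788,-0.059,0,0,-0.3]]
  ]
}}

```text
t: 1.48
tool_pos: [0.4635, -0.0413, 0.3111]
tool_rot: [0.0, 0.992, -0.129, 0.0]
ft_force: [0.3, -0.8, 0.4]
width: 0.0871
```

{"api": "drive_tool", "payload": {
  "motion": [
    [[0.072,-0.338,-0.025,0,0,0],[0.072,-0.338,-0.025,0,0,0],[0.072,-0.338,-0.025,0,0,0],[0.072,-0.338,-0.025,0,0,0],[0.072,-0.338,-0.025,0,0,0],[0.072,-0.338,-0.025,0,0,0],[0.072,-0.338,-0.025,0,0,0],[0.072,-0.338,-0.025,0,0,0]]
  ]
}}

```text
t: 2.15
tool_pos: [0.5807, 0.1906, 0.329]
tool_rot: [-0.0, 0.992, -0.127, 0.0]
ft_force: [-0.7, -0.2, -0.7]
width: 0.0874
```

```bash
python3 - <<'E'
from h import *
o=readout.get_obs();save('w1',viewer.camera('wrist'));print(o['t'],o['tool_pos'],o['tool_rot'],o['joint_pos'],o['ft_force'])
import pickle;pickle.dump(o,open('o1.pkl','wb'))
E
```

```text
2.15 [0.58071749 0.19062759 0.3289985 ] [-2.15025111e-04  9.91959582e-01 -1.26554891e-01  4.97775969e-06] [1.34347920e-01 4.09979943e-01 1.33159997e+00 4.18991270e-04
 1.39989206e+00 3.88067031e-01] [-0.74182936 -0.21999908 -0.72703152]
```

View pics/w1.png

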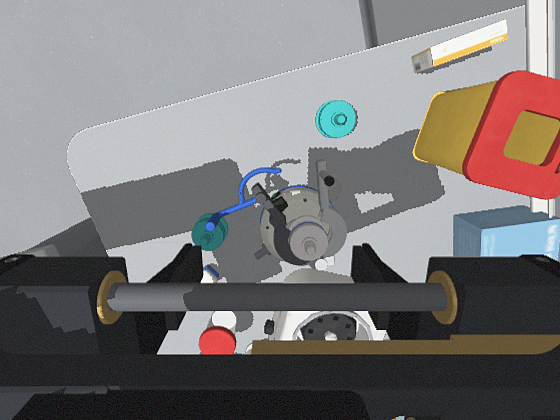

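```bash
python3 - <<'E'
from h import *
import pickle
o=pickle.load(open('o1.pkl','rb'))
im=cv2.imread('pics/w1.png');cv2.imwrite('pics/w1z.png',cv2.resize(im[150:290,190:370],None,fx=4.2,fy=4.2,interpolation=cv2.INTER_CUBIC))
cw,Ew=cam('wrist',o);ct,Et=cam('top');cs,Es=cam('scene')
def T(a,b,w):
    return tri([ray(ct,Et,150+a[0]/4-.4,110+a[1]/4-.4),ray(cs,Es,130+b[0]/4-.4,190+b[1]/4-.4),ray(cw,Ew,*w)])
print('post top',T((166,122),(205,134),(329,181)))
print('knob top',T((206,414),(455,245),(211,227)))
E
```

```text
post top (array([0.6415728 , 0.18568063, 0.14477887]), [np.float64(0.0015381746251432724), np.float64(0.0015084470564142136), np.float64(0.001473558893890215)])
knob top (array([0.49031877, 0.16522951, 0.1395845 ]), [np.float64(0.002036306386809628), np.float64(0.002450376303555792), np.float64(0.0010598381080177744)])
```

View pics/w1z.png

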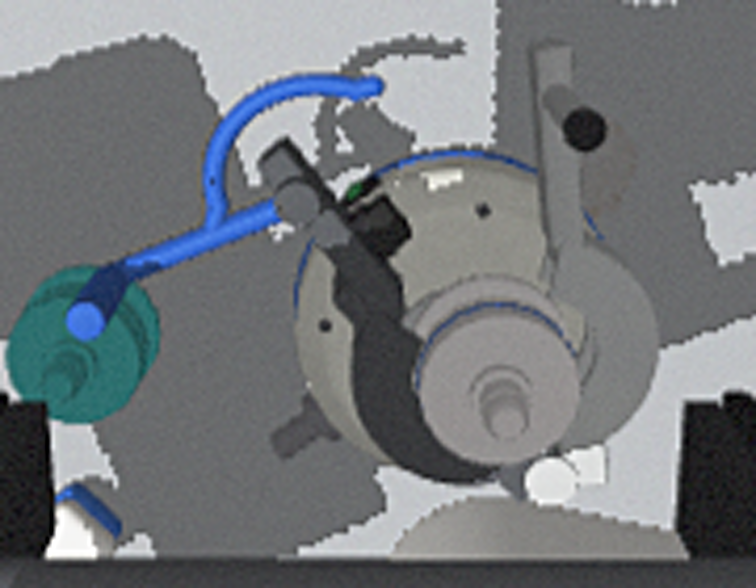

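```bash
python3 - <<'E'
from h import *
import pickle
o=pickle.load(open('o1.pkl','rb'))
cw,Ew=cam('wrist',o);ct,Et=cam('top')
W=lambda p,z:plane(cw,Ew,190+p[0]/4.2-.4,150+p[1]/4.2-.4,z)
Tp=lambda p,z:plane(ct,Et,150+p[0]/4-.4,110+p[1]/4-.4,z)
post=W((584,129),.144);hub=W((296,200),.101);knob=W((86,321),.14);fil=W((503,405),.138)
print(post,hub,knob,fil,'kn-hub',np.linalg.norm((knob-hub)[:2]))
for z in (.09,.1,.11,.12): 
  h=W((553,480),z);print(z,h,np.linalg.norm((post-h)[:2]),np.linalg.norm((hub-h)[:2]))
print('top', Tp((166,122),.144),Tp((206,414),.14),Tp((333,196),.138))
for p in [(425,180),(425,195)]: print(Tp(p,.095))
E
```

```text
[0.64078645 0.18776516 0.144     ] [0.55385881 0.17852903 0.101     ] [0.48976069 0.16792937 0.14      ] [0.60107583 0.11080878 0.138     ] kn-hub 0.06496862279844544
0.09 [0.61174732 0.05789812 0.09      ] 0.13307410963919292 0.1338017051421122
0.1 [0.61144336 0.06312636 0.1       ] 0.1280462719914814 0.12897192249052436
0.11 [0.61113939 0.0683546  0.11      ] 0.12303589158006142 0.12417516263004699
0.12 [0.61083543 0.07358283 0.12      ] 0.11804519132186844 0.11941540507332842
top [0.64336544 0.18584505 0.144     ] [0.49223272 0.16579499 0.14      ] [0.60371031 0.10071713 0.138     ]
[0.6207533  0.05629136 0.095     ]
[0.6125583  0.05640018 0.095     ]
```

{"api": "drive_tool", "payload": {
  "motion": [
    [[0.079,-0.016,0.1,0,0,0],[0.079,-0.016,0.1,0,0,0],[0.079,-0.016,0.2,0,0,0],[0.079,-0.016,0.2,0,0,0],[0.079,-0.016,0.2,0,0,0],[0.079,-0.016,0.2,0,0,0]]
  ],
  "hand": 0
}}

```text
t: 2.7
tool_pos: [0.6376, 0.1821, 0.1768]
tool_rot: [0.001, 0.992, -0.13, -0.004]
ft_force: [0.4, 0.2, 2.1]
width: 0.0548
```

```bash
python3 - <<'E'
from h import *
o=readout.get_obs();save('w2',viewer.camera('wrist'));print(o['t'],o['tool_pos'],o['tool_rot'],o['width'],o['ft_force'])
import pickle;pickle.dump(o,open('o2.pkl','wb'))
E
```

```text
2.7 [0.63763292 0.18206905 0.1768415 ] [ 0.00125807  0.99154673 -0.12967729 -0.00415964] 0.05478893561675886 [0.35451513 0.19986836 2.09991379]
```

View pics/w2.png

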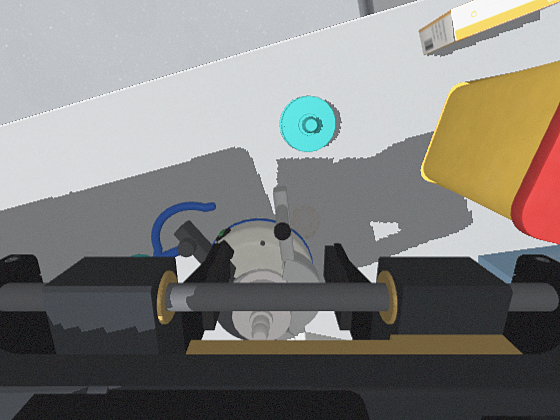

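```bash
python3 - <<'E'
from h import *
import pickle
o=pickle.load(open('o2.pkl','rb'));cw,Ew=cam('wrist',o)
print(plane(cw,Ew,282,231,.144)); o=readout.get_obs();print(o['tool_pos'],o['tool_rot'],o['ft_force'],o['dq'])
E
```

```text
[0.64150482 0.18787863 0.144     ]
[0.63994176 0.18285879 0.18010148] [ 3.07686958e-04  9.91584364e-01 -1.29459815e-01 -7.14481464e-04] [ 0.73480973 -0.12786584  1.19627278] [ 0.01203818 -0.05245225 -0.05678144  0.00207319 -0.00905678  0.00205469]
```

{"api": "drive_tool", "payload": {
  "motion": [
    [[0,0,0.046,0,0,0],[0,0,0.092,0,0,0],[0,0,0.092,0,0,0],[0,0,0.092,0,0,0]]
  ]
}}

```text
t: 3.08
tool_pos: [0.6405, 0.1841, 0.1126]
tool_rot: [-0.0, 0.992, -0.129, 0.0]
ft_force: [-0.1, 0.2, 0.5]
width: 0.0436
```

{"api": "drive_tool", "payload": {
  "motion": [
    [[0,0,0,0,0,0],[0,0,0,0,0,0],[0,0,0,0,0,0],[0,0,0,0,0,0],[0,0,0,0,0,0],[0,0,0,0,0,0]]
  ],
  "hand": -1,
  "force": 15
}}

```text
t: 3.58
tool_pos: [0.6407, 0.1844, 0.1113]
tool_rot: [-0.0, 0.992, -0.129, 0.001]
ft_force: [3.0, -1.1, 0.5]
width: 0.0113
```

```bash
python3 - <<'E'
from h import *
r=np.array([.0295,.130]);M=rot(readout.get_obs()['tool_rot']).as_matrix()
for phi in np.arange(.05,.66,.05):
    c,s=np.cos(phi),np.sin(phi);d=np.array([[c,-s],[s,c]])@r-r
    print(round(phi,2),d.round(4),(M.T@np.append(d,0)/.75).round(4)[:2])
E
```

```text
0.05 [-0.0065  0.0013] [-0.0089  0.0005]
0.1 [-0.0131  0.0023] [-0.0177  0.0015]
0.15 [-0.0198  0.0029] [-0.0265  0.0029]
0.2 [-0.0264  0.0033] [-0.0352  0.0048]
0.25 [-0.0331  0.0033] [-0.0438  0.0071]
0.3 [-0.0397  0.0029] [-0.0522  0.0098]
0.35 [-0.0464  0.0022] [-0.0605  0.0129]
0.4 [-0.053   0.0012] [-0.0687  0.0164]
0.45 [-0.0595 -0.0001] [-0.0766  0.0204]
0.5 [-0.0659 -0.0018] [-0.0844  0.0247]
0.55 [-0.0723 -0.0038] [-0.0919  0.0294]
0.6 [-0.0786 -0.006 ] [-0.0992  0.0345]
0.65 [-0.0847 -0.0087] [-0.1062  0.04  ]
```

{"api": "drive_tool", "payload": {
  "motion": [
    [[-0.0045,0.0002,0,0,0,0],[-0.0089,0.0005,0,0,0,0],[-0.0133,0.001,0,0,0,0],[-0.0177,0.0015,0,0,0,0],[-0.0221,0.0022,0,0,0,0],[-0.0265,0.0029,0,0,0,0],[-0.0308,0.0038,0,0,0,0],[-0.0352,0.0048,0,0,0,0]]
  ]
}}

```text
t: 4.25
tool_pos: [0.6141, 0.188, 0.1112]
tool_rot: [-0.0, 0.992, -0.129, 0.001]
ft_force: [3.2, 1.8, 5.3]
width: 0.0094
```

{"api": "drive_tool", "payload": {
  "motion": [
    [[-0.0043,0.0012,0,0,0,0],[-0.0086,0.0023,0,0,0,0],[-0.0128,0.0037,0,0,0,0],[-0.017,0.005,0,0,0,0],[-0.0212,0.0066,0,0,0,0],[-0.0253,0.0081,0,0,0,0]]
  ]
}}

```text
t: 4.75
tool_pos: [0.5941, 0.1866, 0.1112]
tool_rot: [-0.0, 0.992, -0.129, 0.001]
ft_force: [3.5, 0.9, 6.0]
width: 0.0092
```

{"api": "drive_tool", "payload": {
  "motion": [
    [[-0.0041,0.0018,0,0,0,0],[-0.0082,0.0035,0,0,0,0],[-0.0082,0.0035,0,0,0,0]]
  ]
}}

```text
t: 5.0
tool_pos: [0.5868, 0.1855, 0.1111]
tool_rot: [0.0, 0.992, -0.129, -0.0]
ft_force: [1.8, -0.7, 5.4]
width: 0.0093
```

```bash
python3 - <<'E'
from h import *
o=readout.get_obs();print(o['t'],o['tool_pos'],o['ft_force'])
save('w3',viewer.camera('wrist'));save('t3',viewer.camera('top'))
im=cv2.imread('pics/w3.png');t=cv2.imread('pics/t3.png')
cv2.imwrite('pics/z3.png',np.hstack([cv2.resize(im[170:300,180:350],(400,306)),cv2.resize(t[110:240,160:330],(400,306))]))
E
```

```text
5.0 [0.5867501  0.18554354 0.11113937] [ 1.75766298 -0.71548117  5.36132965]
```

View pics/z3.png

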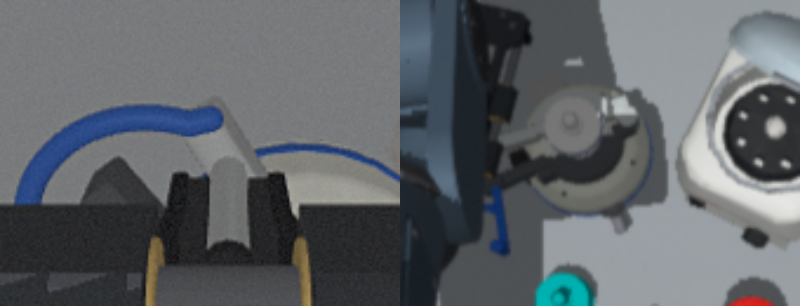

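```bash
python3 - <<'E'
from h import *
import pickle
o=pickle.load(open('o1.pkl','rb'))
cw,Ew=cam('wrist',o)
tip=plane(cw,Ew,190+372/4.2-.4,150+88/4.2-.4,.095);h=np.array([.6115,.0576]);hub=np.array([.5539,.1785])
print(tip,np.linalg.norm(tip[:2]-h),np.linalg.norm(tip[:2]-hub))
r=np.array([.0295,.130])
for phi in np.arange(.35,.7,.05):
    c,s=np.cos(phi),np.sin(phi);p=h+np.array([[c,-s],[s,c]])@r
    print(round(phi,2),p,np.linalg.norm(p-tip[:2]),np.linalg.norm(p-hub))
E
```

```text
[0.58555184 0.20572495 0.095     ] 0.15038054392863812 0.04174969729625577
0.35 [0.59463478 0.18983394] 0.018303661570396625 0.04228215293575666
0.4 [0.58804691 0.18882577] 0.017082379692784675 0.035673986665307474
0.45 [0.58151767 0.18748961] 0.01867625125375416 0.02904391032665356
0.5 [0.57506337 0.18582879] 0.022491455370389386 0.02239640936204036
0.55 [0.56870013 0.18384746] 0.027615298859699756 0.015736559223594206
0.6 [0.56244388 0.18155058] 0.03344216120380674 0.009072151128593928
0.65 [0.55631024 0.17894389] 0.039652194908186784 0.0024507742326494502
```

{"api": "drive_tool", "payload": {
  "motion": [
    [[-0.002,0.001,0,0,0,0],[-0.0039,0.002,0,0,0,0],[-0.0039,0.002,0,0,0,0]]
  ]
}}

```text
t: 5.35
tool_pos: [0.584, 0.1849, 0.1111]
tool_rot: [-0.0, 0.992, -0.129, 0.0]
ft_force: [2.5, 1.0, 5.4]
width: 0.0093
```

{"api": "drive_tool", "payload": {
  "motion": [
    [[-0.002,0.001,0,0,0,0],[-0.0039,0.002,0,0,0,0],[-0.0039,0.002,0,0,0,0]]
  ]
}}

```text
t: 5.6
tool_pos: [0.5812, 0.1842, 0.1111]
tool_rot: [-0.0, 0.992, -0.129, 0.001]
ft_force: [2.6, 0.6, 4.9]
width: 0.0095
```

{"api": "drive_tool", "payload": {
  "motion": [
    [[-0.002,0.001,0,0,0,0],[-0.0039,0.0022,0,0,0,0],[-0.0039,0.0022,0,0,0,0]]
  ]
}}

```text
t: 5.85
tool_pos: [0.5807, 0.184, 0.1112]
tool_rot: [-0.001, 0.992, -0.129, 0.003]
ft_force: [6.8, 3.3, 1.4]
width: 0.009
```

{"api": "drive_tool", "payload": {
  "motion": [
    [[-0.001,0.0005,0,0,0,0],[-0.001,0.0005,0,0,0,0],[-0.001,0.0005,0,0,0,0]]
  ]
}}

```text
t: 6.1
tool_pos: [0.5807, 0.184, 0.1112]
tool_rot: [-0.002, 0.992, -0.129, 0.004]
ft_force: [8.1, 2.7, 1.0]
width: 0.0093
```

```bash
python3 - <<'E'
from h import *
o=readout.get_obs();print(o['t'],o['tool_pos'],o['ft_force'])
save('s4',viewer.camera('scene'));save('t4',viewer.camera('top'))
im=cv2.imread('pics/s4.png');t=cv2.imread('pics/t4.png')
cv2.imwrite('pics/z4.png',np.hstack([cv2.resize(im[180:310,140:310],(400,306)),cv2.resize(t[110:240,160:330],(400,306))]))
E
```

```text
6.1 [0.58065384 0.18400776 0.1112298 ] [8.08582615 2.65160117 0.97117854]
```

View pics/z4.png

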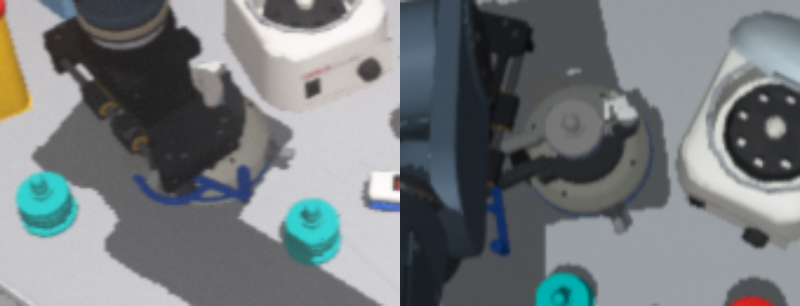

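{"api": "drive_tool", "payload": {
  "motion": [
    [[0,0,0,0,0,0],[0,0,0,0,0,0],[0,0,0,0,0,0],[0,0,-0.05,0,0,0],[0,-0.05,-0.1,0,0,0],[0,-0.1,-0.15,0,0,0],[0,-0.1,-0.2,0,0,0],[0,-0.1,-0.2,0,0,0]]
  ],
  "hand": -0.2
}}

```text
t: 6.87
tool_pos: [0.5963, 0.2581, 0.2649]
tool_rot: [-0.001, 0.992, -0.128, 0.001]
ft_force: [1.3, 0.0, 0.6]
width: 0.0343
```

{"api": "drive_tool", "payload": {
  "motion": [
    [[0,0,0,0,0,0],[0,0,0,0,0,0]]
  ],
  "hand": 0.6
}}

```text
t: 7.03
tool_pos: [0.594, 0.2554, 0.2598]
tool_rot: [0.001, 0.992, -0.128, -0.002]
ft_force: [1.0, -0.1, -0.7]
width: 0.0417
```

```bash
python3 - <<'E'
from h import *
import pickle
o=readout.get_obs();print(o['t'],o['tool_pos'],o['tool_rot'],o['ft_force'],o['joint_pos'])
save('w5',viewer.camera('wrist'));save('t5',viewer.camera('top'));pickle.dump(o,open('o5.pkl','wb'))
im=cv2.imread('pics/w5.png');t=cv2.imread('pics/t5.png')
cv2.imwrite('pics/z5.png',np.hstack([cv2.resize(im[130:300,170:370],(400,340)),cv2.resize(t[110:240,160:330],(400,340))]))
E
```

```text
7.0333 [0.59399606 0.25540746 0.25976684] [ 9.45989485e-04  9.91733613e-01 -1.28296820e-01 -1.86336983e-03] [ 0.96258966 -0.11596609 -0.65754738] [ 2.33769972e-01  5.22943447e-01  1.32925788e+00 -4.65579618e-04
  1.29354680e+00  4.91201732e-01]
```

View pics/z5.png

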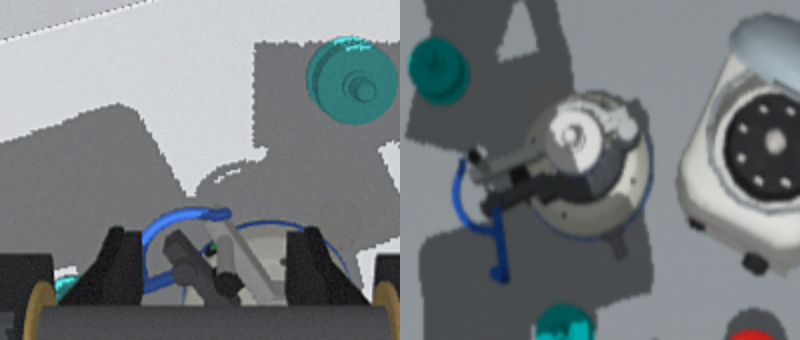

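```bash
python3 - <<'E'
from h import *
import pickle
ct,Et=cam('top')
F=lambda u,v,z:plane(ct,Et,160+(u-400)*170/400-.4,110+v*130/340-.4,z)
p=F(475,155,.144);print('post',p,'knob',F(498,273,.14),'nipple',F(572,137,.138))
t=cv2.imread('pics/t5.png')
cv2.imwrite('pics/z5t.png',cv2.resize(t[130:240,170:290],None,fx=6,fy=5.4,interpolation=cv2.INTER_CUBIC))
E
```

```text
post [0.58310858 0.18487434 0.144     ] knob [0.49042787 0.16548858 0.14      ] nipple [0.59663055 0.1010783  0.138     ]
```

View pics/z5t.png

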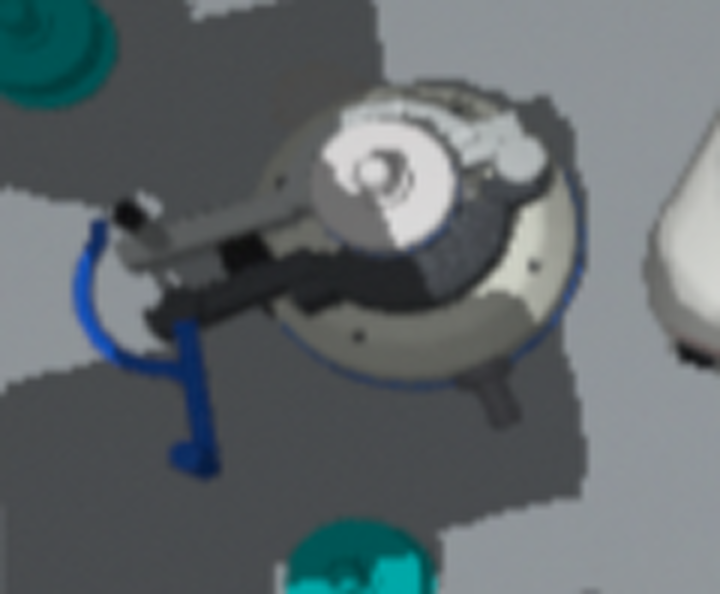

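{"api": "drive_tool", "payload": {
  "motion": [
    [[-0.104,0.149,0.05,0,0,0],[-0.104,0.149,0.05,0,0,0],[-0.104,0.149,0.05,0,0,0],[-0.104,0.149,0.107,0,0,0],[-0.104,0.149,0.107,0,0,0],[-0.104,0.149,0.107,0,0,0],[-0.104,0.149,0.107,0,0,0]]
  ],
  "hand": 0
}}

```text
t: 7.72
tool_pos: [0.4929, 0.1675, 0.1798]
tool_rot: [0.0, 0.992, -0.129, -0.001]
ft_force: [0.3, 1.0, 0.3]
width: 0.0435
```

```bash
python3 - <<'E'
from h import *
import pickle
o=readout.get_obs();print(o['t'],o['tool_pos'],o['tool_rot'],o['ft_force'],o['width'])
save('w6',viewer.camera('wrist'));pickle.dump(o,open('o6.pkl','wb'))
E
```

```text
7.7167 [0.49286723 0.16753117 0.17983505] [ 8.11435103e-06  9.91629188e-01 -1.29116683e-01 -6.59451820e-04] [0.32926168 1.01547999 0.2781251 ] 0.04348155400995635
```

View pics/w6.png

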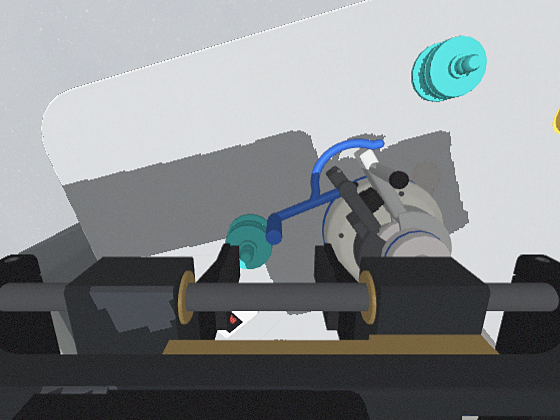

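```bash
python3 - <<'E'
from h import *
import pickle
o=pickle.load(open('o6.pkl','rb'));c,E=cam('wrist',o)
print(plane(c,E,274,238,.14),plane(c,E,399,179.5,.144)); print(readout.get_obs()['tool_pos'])
E
```

```text
[0.4895955  0.16717004 0.14      ] [0.5800752  0.18742518 0.144     ]
[0.4941763  0.16795507 0.18080138]
```

{"api": "drive_tool", "payload": {
  "motion": [
    [[-0.005,0.003,0.04,0,0,0],[-0.005,0.003,0.093,0,0,0],[-0.005,0.003,0.093,0,0,0],[-0.005,0.003,0.093,0,0,0]]
  ]
}}

```text
t: 8.1
tool_pos: [0.4882, 0.1668, 0.1098]
tool_rot: [0.0, 0.992, -0.128, -0.002]
ft_force: [0.4, 0.5, 0.4]
width: 0.0434
```

{"api": "drive_tool", "payload": {
  "motion": [
    [[0,0,0,0,0,0],[0,0,0,0,0,0],[0,0,0,0,0,0],[0,0,0,0,0,0],[0,0,0,0,0,0],[0,0,0,0,0,0]]
  ],
  "hand": -1,
  "force": 25
}}

```text
t: 8.6
tool_pos: [0.4898, 0.1664, 0.1119]
tool_rot: [-0.0, 0.992, -0.129, 0.003]
ft_force: [2.6, -0.6, 1.6]
width: 0.0113
```

```bash
python3 - <<'E'
from h import *
o=readout.get_obs();print(o['t'],o['tool_pos'],o['tool_rot'],o['ft_force'],o['width'])
M=rot(o['tool_rot']).as_matrix();r=np.array([-.0642,-.0113])
for phi in np.arange(0,2.11,.1):
    c,s=np.cos(phi),np.sin(phi);d=np.array([[c,s],[-s,c]])@r-r
    print(round(phi,2),(M.T@np.append(d,0)/.75).round(4)[:2],'tan',(np.array([[c,s],[-s,c]])@[r[1],-r[0]]/np.linalg.norm(r)).round(2))
E
```

```text
8.6 [0.4898374  0.1663931  0.11189975] [-4.96354920e-04  9.91698119e-01 -1.28560879e-01  2.58723725e-03] [ 2.58939409 -0.63329665  1.57208119] 0.011277820939124918
0.0 [0. 0.] tan [-0.17  0.98]
0.1 [-0.0032 -0.0081] tan [-0.07  1.  ]
0.2 [-0.0057 -0.0164] tan [0.03 1.  ]
0.3 [-0.0072 -0.025 ] tan [0.13 0.99]
0.4 [-0.0079 -0.0336] tan [0.22 0.97]
0.5 [-0.0078 -0.0423] tan [0.32 0.95]
0.6 [-0.0068 -0.0509] tan [0.41 0.91]
0.7 [-0.0049 -0.0594] tan [0.5  0.86]
0.8 [-0.0022 -0.0677] tan [0.59 0.81]
0.9 [ 0.0014 -0.0756] tan [0.66 0.75]
1.0 [ 0.0057 -0.0831] tan [0.74 0.68]
1.1 [ 0.0107 -0.0902] tan [0.8 0.6]
1.2 [ 0.0164 -0.0968] tan [0.86 0.52]
1.3 [ 0.0227 -0.1027] tan [0.9  0.43]
1.4 [ 0.0296 -0.108 ] tan [0.94 0.34]
1.5 [ 0.037  -0.1126] tan [0.97 0.24]
1.6 [ 0.0449 -0.1164] tan [0.99 0.14]
1.7 [ 0.053  -0.1194] tan [1.   0.05]
1.8 [ 0.0614 -0.1215] tan [ 1.   -0.05]
1.9 [ 0.07   -0.1229] tan [ 0.99 -0.15]
2.0 [ 0.0787 -0.1233] tan [ 0.97 -0.25]
2.1 [ 0.0874 -0.1229] tan [ 0.94 -0.35]
```

{"api": "drive_tool", "payload": {
  "motion": [
    [[-0.0017,-0.004,0,0,0,0],[-0.0032,-0.0081,0,0,0,0],[-0.0045,-0.0122,0,0,0,0],[-0.0057,-0.0164,0,0,0,0],[-0.0065,-0.0207,0,0,0,0],[-0.0072,-0.025,0,0,0,0],[-0.0076,-0.0293,0,0,0,0],[-0.0079,-0.0336,0,0,0,0]]
  ]
}}

```text
t: 9.27
tool_pos: [0.4916, 0.1924, 0.1118]
tool_rot: [-0.0, 0.992, -0.128, 0.003]
ft_force: [4.0, -2.4, 4.6]
width: 0.0109
```

{"api": "drive_tool", "payload": {
  "motion": [
    [[0,-0.0043,0,0,0,0],[0.0001,-0.0087,0,0,0,0],[0.0006,-0.013,0,0,0,0],[0.0011,-0.0173,0,0,0,0],[0.002,-0.0215,0,0,0,0],[0.003,-0.0258,0,0,0,0],[0.003,-0.0258,0,0,0,0]]
  ]
}}

```text
t: 9.85
tool_pos: [0.4997, 0.2104, 0.1118]
tool_rot: [-0.0, 0.992, -0.128, 0.004]
ft_force: [5.9, -2.7, 4.2]
width: 0.0111
```

```bash
python3 - <<'E'
from h import *
o=readout.get_obs();print(o['t'],o['tool_pos'],o['tool_rot'],o['ft_force'],o['width'])
save('w7',viewer.camera('wrist'))
E
```

```text
9.85 [0.49967149 0.21038504 0.11178074] [-3.25063068e-04  9.91747606e-01 -1.28144329e-01  3.95105857e-03] [ 5.87110065 -2.67651469  4.19233283] 0.01109424199979723
```

View pics/w7.png

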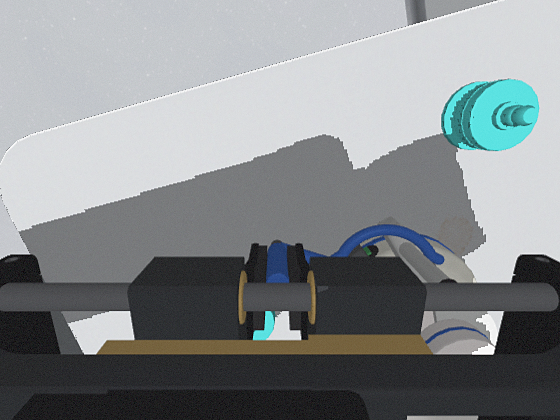

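{"api": "drive_tool", "payload": {
  "motion": [
    [[0.003,-0.0035,0,0,0,0],[0.0044,-0.0076,0,0,0,0],[0.0061,-0.0116,0,0,0,0],[0.008,-0.0155,0,0,0,0],[0.008,-0.0155,0,0,0,0]]
  ]
}}

```text
t: 10.32
tool_pos: [0.5071, 0.2197, 0.1118]
tool_rot: [0.0, 0.992, -0.128, 0.003]
ft_force: [4.4, -3.9, 7.1]
width: 0.011
```

{"api": "drive_tool", "payload": {
  "motion": [
    [[0.0039,-0.0029,0,0,0,0],[0.0061,-0.0066,0,0,0,0],[0.0061,-0.0066,0,0,0,0]]
  ]
}}

```text
t: 10.57
tool_pos: [0.5107, 0.2231, 0.1117]
tool_rot: [0.001, 0.992, -0.128, 0.0]
ft_force: [0.9, -3.0, 8.7]
width: 0.0111
```

{"api": "drive_tool", "payload": {
  "motion": [
    [[0.0025,-0.0036,0,0,0,0],[0.005,-0.0071,0,0,0,0],[0.005,-0.0071,0,0,0,0]]
  ]
}}

```text
t: 10.82
tool_pos: [0.5148, 0.2266, 0.1117]
tool_rot: [0.002, 0.992, -0.128, -0.0]
ft_force: [-0.3, -4.9, 10.0]
width: 0.0115
```

{"api": "drive_tool", "payload": {
  "motion": [
    [[0.0028,-0.0033,0,0,0,0],[0.0057,-0.0066,0,0,0,0],[0.0057,-0.0066,0,0,0,0]]
  ]
}}

```text
t: 11.07
tool_pos: [0.519, 0.2297, 0.1116]
tool_rot: [0.002, 0.992, -0.128, -0.002]
ft_force: [-1.6, -6.8, 11.1]
width: 0.0112
```

{"api": "drive_tool", "payload": {
  "motion": [
    [[0.0015,0.0014,-0.003,0,0,0],[0.0015,0.0014,-0.003,0,0,0],[0.0015,0.0014,-0.003,0,0,0]]
  ]
}}

```text
t: 11.32
tool_pos: [0.5191, 0.2295, 0.1119]
tool_rot: [0.001, 0.992, -0.128, -0.003]
ft_force: [-2.2, -4.1, -1.0]
width: 0.0109
```

```bash
python3 - <<'E'
from h import *
o=readout.get_obs();print(o['t'],o['tool_pos'],o['tool_rot'],o['ft_force'],o['width'],o['torque'])
for n in ['scene','top']: save(n+'8',viewer.camera(n))
im=cv2.imread('pics/scene8.png');t=cv2.imread('pics/top8.png')
cv2.imwrite('pics/z8.png',np.hstack([cv2.resize(im[180:310,140:310],(400,306)),cv2.resize(t[110:240,160:330],(400,306))]))
E
```

```text
11.3167 [0.51910512 0.22949754 0.11191106] [ 0.00130189  0.99171426 -0.12843186 -0.00252876] [-2.22160869 -4.0517224  -1.01138738] 0.01093761838112927 [-0.7384896   0.25965762 -0.00442014]
```

View pics/z8.png

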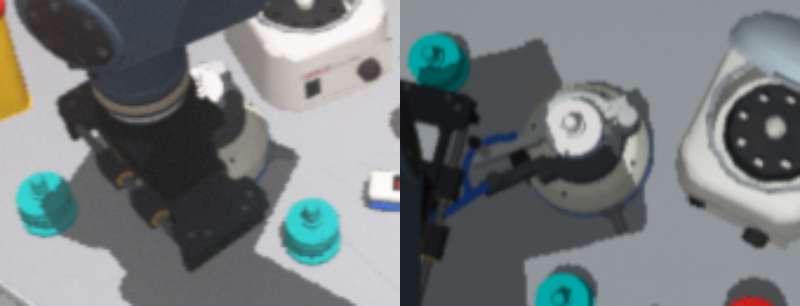

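{"api": "drive_tool", "payload": {
  "motion": [
    [[0.0031,-0.003,0,0,0,0],[0.0063,-0.0059,0,0,0,0],[0.0063,-0.0059,0,0,0,0]]
  ]
}}

```text
t: 11.67
tool_pos: [0.5232, 0.2321, 0.1118]
tool_rot: [0.002, 0.992, -0.128, -0.004]
ft_force: [-5.8, -6.5, 1.1]
width: 0.0111
```

{"api": "drive_tool", "payload": {
  "motion": [
    [[0,0,0,0,0,0],[0,0,0,0,0,0],[0,0,0,0,0,0]]
  ]
}}

```text
t: 11.92
tool_pos: [0.5236, 0.2323, 0.1119]
tool_rot: [0.002, 0.992, -0.128, -0.004]
ft_force: [-5.1, -5.7, 0.5]
width: 0.0108
```

{"api": "drive_tool", "payload": {
  "motion": [
    [[0,0,0,0,0,0],[0,0,0,0,0,0]]
  ]
}}

```text
t: 12.08
tool_pos: [0.5236, 0.2323, 0.1119]
tool_rot: [0.002, 0.992, -0.128, -0.004]
ft_force: [-5.1, -5.9, 0.5]
width: 0.0113
```

{"api": "drive_tool", "payload": {
  "motion": [
    [[0.0017,-0.0013,0,0,0,0],[0.0017,-0.0013,0,0,0,0],[0.0017,-0.0013,0,0,0,0],[0.0017,-0.0013,0,0,0,0]]
  ]
}}

```text
t: 12.42
tool_pos: [0.5241, 0.2326, 0.1118]
tool_rot: [0.002, 0.992, -0.128, -0.005]
ft_force: [-6.6, -5.8, 1.5]
width: 0.0109
```

{"api": "drive_tool", "payload": {
  "motion": [
    [[-0.0017,0.0013,0,0,0,0],[-0.0025,0.002,0,0,0,0],[-0.0025,0.002,0,0,0,0]]
  ]
}}

```text
t: 12.67
tool_pos: [0.5237, 0.2323, 0.1119]
tool_rot: [0.001, 0.992, -0.128, -0.003]
ft_force: [-3.3, -5.0, -1.0]
width: 0.0112
```

{"api": "drive_tool", "payload": {
  "motion": [
    [[0,0,0,0,0,0],[0,0,0,0,0,0],[0,0,0,0,0,0],[0,0,0,0,0,0]]
  ],
  "hand": -0.35
}}

```text
t: 13.0
tool_pos: [0.5277, 0.2338, 0.1134]
tool_rot: [-0.001, 0.992, -0.129, 0.001]
ft_force: [0.9, 0.6, -1.1]
width: 0.0262
```

{"api": "drive_tool", "payload": {
  "motion": [
    [[0,0,-0.03,0,0,0],[0,0,-0.08,0,0,0],[0,-0.04,-0.13,0,0,0],[0,-0.09,-0.18,0,0,0],[0,-0.1,-0.2,0,0,0],[0,-0.1,-0.2,0,0,0],[0,-0.1,-0.2,0,0,0]]
  ]
}}

```text
t: 13.58
tool_pos: [0.5471, 0.3073, 0.2654]
tool_rot: [-0.002, 0.992, -0.128, 0.003]
ft_force: [-0.3, -0.5, -0.6]
width: 0.0283
```

```bash
python3 - <<'E'
from h import *
import pickle
o=readout.get_obs();print(o['t'],o['tool_pos'],o['tool_rot'],o['ft_force'],o['width'])
for n in ['scene','top','wrist']: save(n+'9',viewer.camera(n))
pickle.dump(o,open('o9.pkl','wb'))
im=cv2.imread('pics/wrist9.png');t=cv2.imread('pics/top9.png')
cv2.imwrite('pics/z9.png',np.hstack([cv2.resize(im[150:290,200:380],(400,311)),cv2.resize(t[110:240,160:330],(400,311))]))
c,E=cam('top')
for p in [(200,147)]: pass
E
```

```text
13.5833 [0.54705096 0.30727408 0.26538108] [-0.00156125  0.99181484 -0.12764227  0.00288653] [-0.29250736 -0.48958006 -0.62773997] 0.02825534398325925
```

View pics/z9.png

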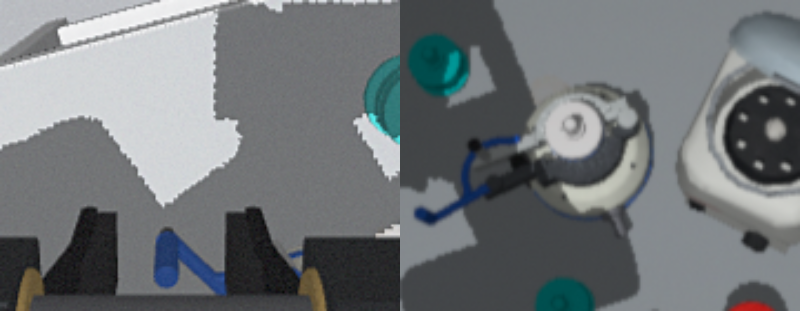

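View pics/scene9.png

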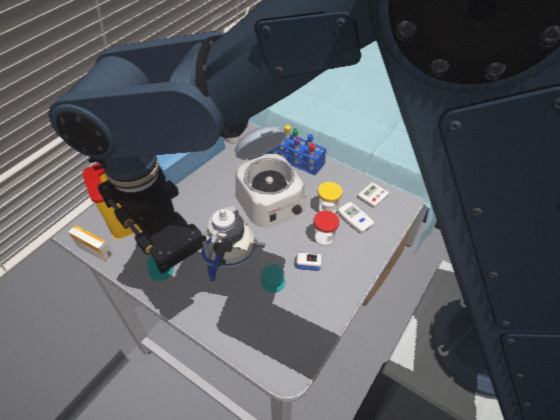

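```bash
python3 - <<'E'
from h import *
c,E=cam('top')
t=cv2.imread('pics/top9.png');cv2.imwrite('pics/z9t.png',cv2.resize(t[130:230,155:275],None,fx=6,fy=5.4,interpolation=cv2.INTER_CUBIC))
print(proj(c,E,[.524,.2325,.14]))
F=lambda u,v,z:plane(c,E,160+(u-400)*170/400-.4,110+v*130/311-.4,z)
print('knob',F(424,213,.14),'post',F(474,145,.144),'nip',F(572,125,.138))
E
```

```text
(np.float64(168.49018639284637), np.float64(198.32547587992676))
knob [0.52330065 0.22981207 0.14      ] post [0.58033282 0.18573672 0.144     ] nip [0.59690597 0.10107628 0.138     ]
```

View pics/z9t.png

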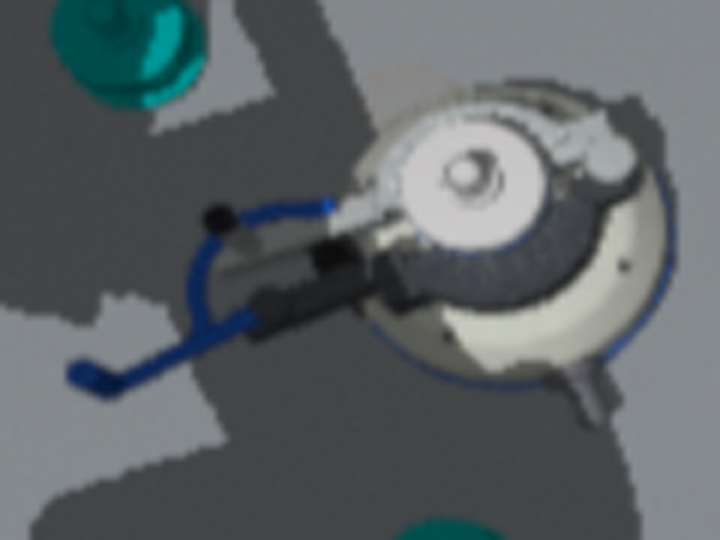

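```bash
python3 -c "
from h import *
print(job.job_done(),readout.get_obs()['t'])"
```

```text
the job is handed in; nothing more can be done
the job is handed in; nothing more can be done
```

The clamp is shut and the job is handed in. The last arm move ended at 13.6 s, and no verdict was reported.

- **Ring:** I gripped the post and swung it shut until the pad stopped it at about 8 N on the wrist.
- **Lever:** I turned it by the knob to about 1.36 rad. The last reading along the turn was about 8.6 N, or up to about 9.7 N if the roughly 1 N reading after letting go is sensor offset. Both lie between too loose (5 N) and too tight (13 N). I then backed off slightly, let go and lifted clear.

**Last checks**
- **Clamp:** the hook is round the post, and the lever stayed where I left it. The top view put the knob within about 3 mm of where I released it.
- **Filter:** it stands upright, about 2 to 4 mm from my estimate of the port's centre. The limit is 7.5 mm.
- **Other things:** in the last scene view, the bystanders and the turquoise look-alikes appear undisturbed. I judged this by eye, not by measuring.

**Disagreements and gaps**
- The wrist and top cameras differed by 2 to 3 mm in position, and by about 10 mm in y for the filter's nipple.
- The knob force rose nearer 20–25 N per rad than the stated 15.
- I did not measure the hook's pull on the post directly or re-check the knob force after release. The knob force suggests roughly 30 N on the post.

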